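# Clamp the lens stand in the corner of the slotted bench plate

### The arm

A 6-joint arm with a two-finger parallel gripper is mounted at the origin on the work surface. World frame = base frame: x ahead of the robot, y to its left, z up, the work surface at z = 0. Lengths are in m, angles in rad, forces in N, time in s.
With the tool pointing down it reaches from about 0.375 to 0.925 m from the base axis. Payload 5.7 kg.
Tool frame: the origin (TCP) lies at the very end of the fingers, on their centre line; the grasp point (between the pads) lies 19 mm behind it; z points along the fingers, y is the direction in which the jaws open and shut (so a half turn about z gives the same grasp; the last joint's range is limited). The gripper opens to 85 mm and grips with 20 to 120 N. Pads are 22 mm wide; open, the fingers measure 114 mm over their backs; the gripper's body (76 mm by 85 mm) begins 54 mm behind the grasp point. The pads swing forward as they close: fully open they stand 13 mm farther back than shut.
Start: joints at [-1.256, 0.359, 1.51, -0, 1.272, -0.115], TCP at [0.25, -0.545, 0.231] pointing down, gripper open.
Joint ranges: [-2.97, 2.97], [-1.01, 2.36], [0.21, 2.38], [-0.96, 4.11], [0.2, 2.71], [-2.98, 2.98]. Speed limits (rad/s): [2.39, 2.39, 3.14, 3.14, 3.14, 3.14].

### API

Orientations are given as [roll, pitch, yaw] about the fixed x, y, z axes, in that order (R = Rz(yaw) Ry(pitch) Rx(roll)).
In Python, from rig import arm gives the robot as it stands.
- The arm moves only by the tool send_rows, never from a script. Its arguments are lists of equal length, an entry for each row: "slide": the shift along the world's x, y, z normalised to -1 to 1, where 1 is 0.03 m, a list of three; "rot": the turn, a rotation vector about the world's x, y, z normalised to -1 to 1, where 1 is 6 degrees, a list of three; "grip": the gripper command: -1 is shut, 1 is fully open, values between are in proportion. In form: {"slide": [[tx, ty, tz], ...], "rot": [[rx, ry, rz], ...], "grip": [grip, ...]}. A call has 1 to 8 rows; each row shifts and turns the pose as measured when the row begins; what a row does not reach is not made up. A row lasts 1/12 s, in which the tool goes at most 41.7 mm and 7.16 degrees, less where a joint would pass 70% of its speed; a pose out of reach is approached as far as the arm can. A call with a number of a shift or a turn outside -1 to 1 is refused whole. A call with a gripper value outside its range is refused whole. The fingers move at their own pace and stop on an object; "squeeze" is the grip in N (left out, the last holds). Time passes only in rows, so rows that do not move let the fingers close. It gives the time, the measured TCP pose, the force and the opening at its end, in the units of the state.
- arm.get_obs(): the state, without advancing time (a new reading comes with each control period).
- arm.grab_frame(name): name is "scene" or "top"; returns (picture, depth): 480x640x3 uint8, red, green, blue; 480x640 float32, m along the optical axis (not along the pixel's ray), 0 where there is no reading.
- arm.calibration(name): a dict with "vertical_fov" (degrees; the focal length in pixels is half the picture's height over the tangent of half this angle, whatever the lens; pixels are square), "cx", "cy" (the principal point, pixels), "distortion" ([k1, k2, p1, p2, k3] as OpenCV has them; the pictures are not rectified), "eye" and "attitude" of the camera in the world. Camera axes: x right, y down, z forward; pixel columns grow to the right and rows downward; lengths in m; the calibration is good to about 2 mm. A picture is of the moment at which its call begins. calibration takes no time and is no camera call.
- arm.hand_in(): hands the job in, once; it reports no verdict.
The state is a dict: "clock": time; "qpos": joint angles; "joint_velocities": joint speeds; "tau": joint torques, N m; "tool_pos": TCP position; "tool_rot": TCP orientation; "ft_force": force on the tool from outside, world axes, zero at the start; "torque": the same for the moment, N m; "opening": finger opening in m.
Only numpy, scipy, OpenCV 4.12 (cv2) and the standard library are available. Lean on these libraries where they do the work, as an engineer would, in place of code of your own. Each camera call takes 0.05 s, during which the arm holds its last target. There are 200 camera calls.

### The job

Slide the lens stand across the slotted bench plate, without lifting or tipping it, until its square foot is fully home against both stop bars. Then lock it there with every T-bolt on the cork mat, at least one at the foot's near edge and one at its right edge as seen from the robot: lower each bolt's head lengthwise through a free slot until it rests on the bottom, turn it a quarter turn so that the head locks under the plate and the bar above reaches over the foot, and let go. Finish with the stand still home, and leave the jar, the vial and the glass block alone.

Things in the scene. Friction and masses are not known exactly. Their poses are not given: they have to be found in the camera images.
- bench: fixed grey-painted bench plate 260 x 260 mm, top 26 mm above the table: a 12 mm thick top over a 14 mm high hollow whose bottom is the table. In the left or right half of the work area, turned a little. Origin: centre of its underside; x away from the robot (at yaw 0), y left. Two stop bars at its far left corner, two slots near the foot's near edge, two beside its right edge
- stop_far (a point): middle of the inner face, at the plate's top, of the far steel stop bar: 80 mm long along the bench's y, 16 mm wide, 16 mm above the top, inner face at bench x = +114 mm, from bench y = +24 to +104 mm
- stop_left (a point): middle of the inner face, at the plate's top, of the left steel stop bar: 80 mm long along the bench's x, 16 mm wide, 16 mm above the top, inner face at bench y = +114 mm, from bench x = +24 to +104 mm
- home (a point): point on top of the bench plate where the centre of the underside of the stand's foot is when the foot touches both stop bars: 54, 54 mm from the bench's origin, 26 mm up
- slot_f0 (a point): mouth centre of a slot in the bench plate at the foot's near edge, the right-hand one of the two there, 70 mm apart; 48 mm long along the bench's y axis, 24 mm wide, through the 12 mm top into open space, its middle line 22 mm outside the foot when the stand is home. A bolt here is locked with its x axis across the slot
- slot_f1 (a point): mouth centre of a slot in the bench plate at the foot's near edge, the left-hand one of the two there; 48 mm long along the bench's y axis, 24 mm wide, through the 12 mm top into open space, its middle line 22 mm outside the foot when the stand is home. A bolt here is locked with its x axis across the slot
- slot_r0 (a point): mouth centre of a slot in the bench plate at the foot's right edge, the nearer one of the two there, 70 mm apart; 48 mm long along the bench's x axis, 24 mm wide, through the 12 mm top into open space, its middle line 22 mm outside the foot when the stand is home. A bolt here is locked with its x axis across the slot
- slot_r1 (a point): mouth centre of a slot in the bench plate at the foot's right edge, the farther one of the two there; 48 mm long along the bench's x axis, 24 mm wide, through the 12 mm top into open space, its middle line 22 mm outside the foot when the stand is home. A bolt here is locked with its x axis across the slot
- stand: lens stand, loose, about 0.7 kg: pale green square foot 120 x 120 x 16 mm; on it, 20, 20 mm from the centre towards +x and +y (the corner for the stop bars), a post with a glass lens 66 mm across facing along x, top 100 mm above the foot's underside. Origin: centre of the foot's underside; x within 20 degrees of the bench's x. Slides at 2 to 8 N when pushed at the foot's edge
- bolt0: one of 2 to 4 alike steel T-bolts (None if absent), 0.14 kg, standing upright. T-head 42 x 18 x 10 mm high; shank 14 mm thick up to 46 mm; clamping bar 72 x 14, 46 to 58 mm up; black grip tab 36 x 14, 58 to 80 mm up. Head, bar and tab all lie lengthwise along its x, centred; pinch the tab across its 14 mm. A half turn looks the same. Origin: centre of the head's underside; z up the shank
- bolt1: another such T-bolt, the same as bolt0 in every way (None if absent)
- bolt2: another such T-bolt, the same as bolt0 in every way (None if absent)
- bolt3: another such T-bolt, the same as bolt0 in every way (None if absent)
- mat: fixed cork mat 260 x 260 x 2 mm on which the bolts stand at the start, in the half of the work area that the bench is not in. Origin: centre of its underside.
- vial: bystander: brown glass vial, 28 mm wide, 60 mm tall, on the table at the left edge of the work. Origin: centre of the underside.
- jar: bystander: white jar, 48 mm wide, 50 mm tall, on the table at the right edge of the work. Origin: centre of the underside.
- prism: bystander: glass block 50 x 40 x 30 mm on the table beyond the work. Origin: centre of the underside.
Things that resemble listed ones, but are neither listed nor needed, are in the scene too. What is shaped like the bolt2 but orange or purple is not meant.

How it is judged:
By the outcome, as a careful person would: the job done as asked, in the order asked, and still so for the second after the job is handed in, with the robot touching nothing.
Of bolt0, bolt1, bolt2, bolt3 only 2 to 4 are there at a start; the rules pass over those that are not, and their reading is None.
At some moment in a run one of stand may be knocked a few centimetres aside while the robot is not near it.
It also fails if it takes over 210 s, if anything falls off the work surface, if the arm or the gripper's body presses on something with over 40 N, if the wrist force passes 120 N, or if a joint passes its speed limit or range.

## Working session

There is one attempt and no reset: what is moved stays moved. The work goes in short steps, Python scripts to look and compute and a tool call to move; the robot and the scene stay as the last step left them, time stands still between calls to the robot, and variables do not carry over. Pictures are saved under pics/ and viewed, about 12 in all and at most 16, crops included, and the job is handed in when it is done.

Besides the shell and the picture viewer there is one more tool, called after "Emit:" as name(argument=value, ...) on one line, values as JSON. send_rows: Moves the arm, as the interface text tells. Scaled input: -1 to 1 covers 0.03 m each way for a shift and 6 degrees each way for a turn. Its arguments: {"type":"object","properties":{"slide":{"type":"array"},"rot":{"type":"array"},"grip":{"type":"array"},"squeeze":{"type":"number"}},"required":["slide","rot","grip"]}

```bash
ls; mkdir -p pics; cat > h.py <<'E'
import numpy as np, cv2
from rig import arm
from scipy.spatial.transform import Rotation as R
def cam(n):
    c=arm.calibration(n); f=240/np.tan(np.radians(c["vertical_fov"])/2)
    K=np.array([[f,0,c["cx"]],[0,f,c["cy"]],[0,0,1.]]); a=np.array(c["attitude"],float)
    M=a if a.shape==(3,3) else R.from_euler('xyz',a).as_matrix()
    return K,np.array(c["distortion"],float),np.array(c["eye"],float),M
def ray(n,uv):
    K,d,e,M=cam(n); p=cv2.undistortPoints(np.array(uv,float).reshape(-1,1,2),K,d).reshape(-1,2)
    return e,np.c_[p,np.ones(len(p))]@M.T
def atz(n,uv,z):
    e,r=ray(n,uv); return e+r*((z-e[2])/r[:,2])[:,None]
def world(n,dep):
    v,u=np.mgrid[:480,:640]; e,r=ray(n,np.c_[u.ravel(),v.ravel()])
    return (e+r*dep.reshape(-1,1)).reshape(480,640,3)
def proj(n,P):
    K,d,e,M=cam(n); return cv2.projectPoints((np.array(P,float).reshape(-1,3)-e)@M,np.zeros(3),np.zeros(3),K,d)[0].reshape(-1,2)
def snap(n,f):
    im,d=arm.grab_frame(n); cv2.imwrite(f"pics/{f}.png",im[:,:,::-1]); np.save(f"pics/{f}.npy",d); return im,d
E
python3 - <<'E'
from h import *
for n in("top","scene"):
    print(arm.calibration(n)); snap(n,n+"0")
print(arm.get_obs())
E
```

```text
pics
{'vertical_fov': 44.63704820841258, 'cx': 315.70215662368264, 'cy': 246.71913647407035, 'distortion': array([-0.01888315,  0.        ,  0.        ,  0.        ,  0.        ]), 'eye': array([ 0.38782032, -0.0023872 ,  1.46460701]), 'attitude': array([-2.95771928, -0.0035268 , -1.58439848])}
{'vertical_fov': 53.01152845685779, 'cx': 323.4455145876648, 'cy': 243.91143346292864, 'distortion': array([0.00225761, 0.        , 0.        , 0.        , 0.        ]), 'eye': array([ 1.17285462, -0.33846413,  0.87682772]), 'attitude': array([-2.4801355 , -0.00769899,  0.98088926])}
{'clock': 0.1, 'qpos': array([-1.25608459e+00,  3.59409065e-01,  1.51131217e+00, -1.82378337e-05,
        1.27254903e+00, -1.15102851e-01]), 'joint_velocities': array([-0.00083653, -0.00188483, -0.00191058, -0.00158878, -0.00025412,
        0.00070373]), 'tau': array([-1.12558024e-03, -5.28653312e+01, -2.79349601e+01, -2.66237785e-04,
        5.02684736e-03, -1.26551015e-05]), 'tool_pos': array([ 0.24981315, -0.54483731,  0.23055649]), 'tool_rot': array([-3.13992414e+00, -1.75363007e-04,  4.29819819e-01]), 'ft_force': array([ 0.53501111,  0.26584819, -0.11313237]), 'torque': array([0.04031239, 0.03212569, 0.00597056]), 'opening': 0.08536586823802274}
```

View pics/top0.png

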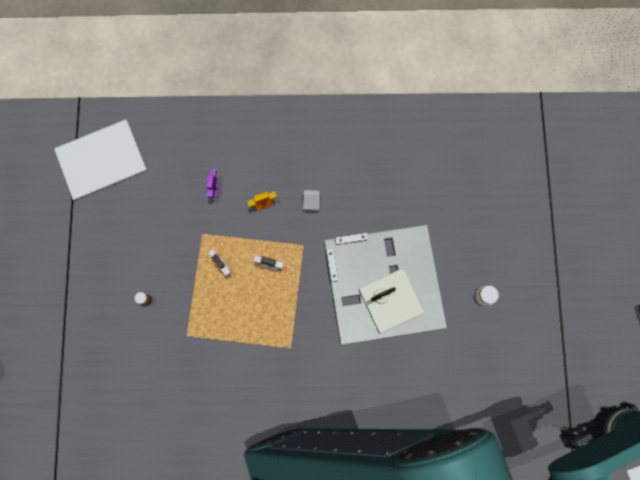

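View pics/scene0.png

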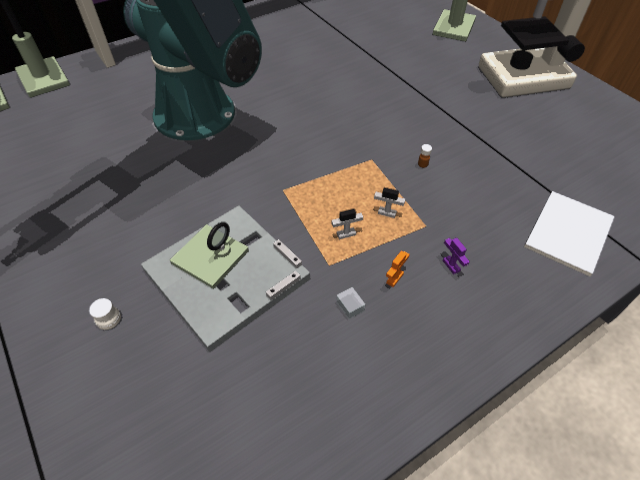

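The top view shows the bench on the right, around (387,285), with the stand at (392,300). Two steel bolts with black tabs stand on the mat at (220,263) and (268,263). The orange one at (262,201) and the purple one at (212,184) are off the mat and are decoys. I'll enlarge a crop to confirm and measure.

```bash
python3 - <<'E'
import cv2
im=cv2.imread('pics/top0.png')
a=cv2.resize(im[215:355,315:455],None,fx=4.2,fy=4.2,interpolation=cv2.INTER_CUBIC)
b=cv2.resize(im[240:290,200:295],None,fx=8,fy=8,interpolation=cv2.INTER_CUBIC)
cv2.imwrite('pics/c1.png',a);cv2.imwrite('pics/c2.png',b)
E
```

```text
(no output)
```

View pics/c1.png

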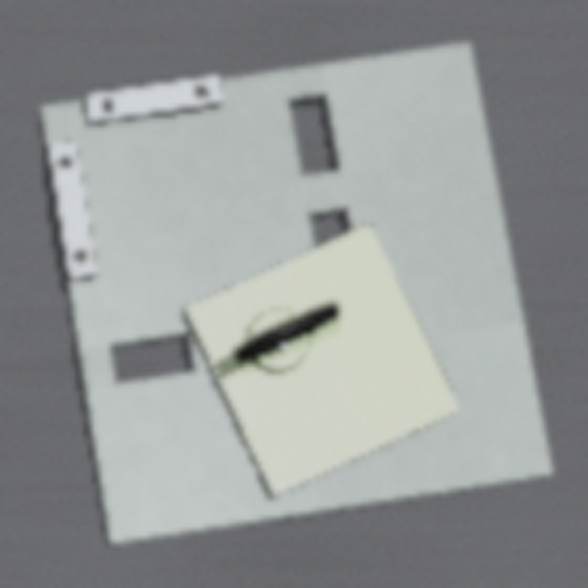

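View pics/c2.png

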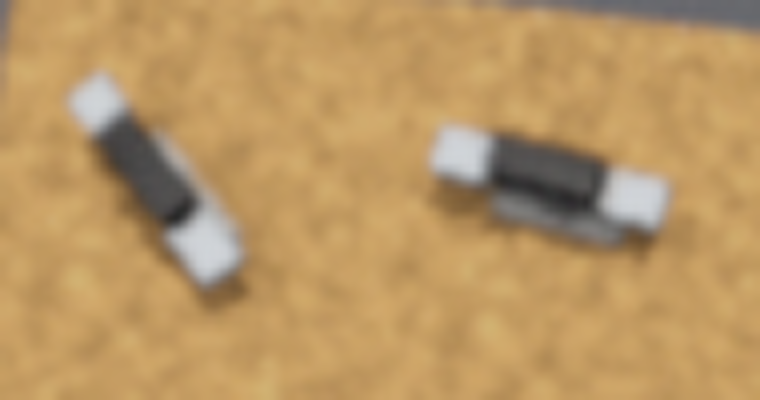

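The crop shows the plate and foot corners clearly. Both mat objects have a steel bar and a black tab, so they are the meant bolts, and there are only two.

```bash
cat >> h.py <<'E'
def fit(model,meas):
    m,q=np.array(model),np.array(meas)[:,:2]; mc,qc=m.mean(0),q.mean(0)
    a,b=m-mc,q-qc; th=np.arctan2((a[:,0]*b[:,1]-a[:,1]*b[:,0]).sum(),(a*b).sum())
    c,s=np.cos(th),np.sin(th); t=qc-np.array([[c,-s],[s,c]])@mc
    res=(m@np.array([[c,s],[-s,c]])+t-q)
    return t,th,res
E
python3 - <<'E'
from h import *
def up(p,s,o): return (np.array(p)+.5)/s-.5+np.array(o)
sq=np.array([[1,1],[1,-1],[-1,-1],[-1,1]])
for nm,pts,h,z in(("bench",[(42,104),(471,42),(552,472),(110,543)],.13,.026),("stand",[(187,312),(374,226),(458,409),(274,497)],.06,.042)):
    w=atz("top",up(pts,4.2,(315,215)),z); t,th,r=fit(sq*h,w); print(nm,t.round(4),np.degrees(th).round(2),(r*1000).round(1).tolist())
    if nm=="bench":
        Rm=np.array([[np.cos(th),-np.sin(th)],[np.sin(th),np.cos(th)]])
        for k,p in dict(home=(.054,.054),f0=(-.028,.019),f1=(-.028,.089),r0=(.019,-.028),r1=(.089,-.028)).items():
            w=t+Rm@np.array(p);print(k,w.round(4),(proj("top",[*w,.026])[0]).round(1),((proj("top",[*w,.026])[0]-[315,215])*4.2).round())
for pts in([(82,85),(226,270)],[(433,152),(663,205)]):
    w=atz("top",up(pts,8,(200,240)),.060); d=w[1]-w[0]; print("bolt",w.mean(0).round(4),np.linalg.norm(d[:2]).round(4),np.degrees(np.arctan2(d[1],d[0])).round(1))
# depth check
im,d=arm.grab_frame("top"); W=world("top",d)
for u,v in[(435,270),(405,310),(163,300),(268,263),(250,310)]: print((u,v),W[v,u].round(4))
for nm,u,v in(("vial",143,298),("jar",487,295),("prism",311,201)):print(nm,W[v,u].round(3))
E
```

```text
bench [ 0.562  -0.1805] 7.82 [[-0.6, -0.3], [0.1, 0.6], [-0.6, 0.2], [1.2, -0.5]]
home [ 0.6081 -0.1196] [359.5 264.8] [187. 209.]
f0 [ 0.5316 -0.1654] [379.  295.2] [269. 337.]
f1 [ 0.5221 -0.0961] [350.9 299.4] [151. 355.]
r0 [ 0.5846 -0.2056] [394.4 273.7] [333. 247.]
r1 [ 0.654  -0.1961] [389.6 246.3] [313. 131.]
stand [ 0.5169 -0.194 ] 23.57 [[1.8, 0.7], [0.8, 1.6], [-1.7, -2.1], [-0.9, -0.2]]
bolt [0.6149 0.2253 0.06  ] 0.0729 -142.1
bolt [0.613  0.1055 0.06  ] 0.072 -103.8
(435, 270) [ 5.961e-01 -3.125e-01  5.000e-04]
(405, 310) [ 0.4927 -0.2249  0.0475]
(163, 300) [5.292e-01 3.733e-01 2.000e-04]
(268, 263) [0.6072 0.1042 0.0787]
(250, 310) [0.5013 0.1548 0.0021]
vial [0.529 0.405 0.063]
jar [ 0.526 -0.425  0.051]
prism [ 0.772 -0.001  0.031]
```

Emit:
send_rows(slide=[[0.45,0.93,0],[0.45,0.93,0],[0.45,0.93,0],[0.45,0.93,0],[0.45,0.93,0],[0.45,0.93,0],[0.45,0.93,0],[0.45,0.93,0]], rot=[[0,0,-0.35],[0,0,-0.35],[0,0,-0.35],[0,0,-0.35],[0,0,-0.35],[0,0,-0.35],[0,0,-0.35],[0,0,-0.35]], grip=[0.5,0.5,0.5,0.5,0.5,0.5,0.5,0.5], squeeze=40)

```text
clock: 0.82
tool_pos: [0.3572, -0.3183, 0.2281]
tool_rot: [-3.14, 0.003, 0.114]
ft_force: [0.7, 0.2, 0.3]
opening: 0.0642
```

Emit:
send_rows(slide=[[0.4,0.75,-0.9],[0.4,0.75,-0.9],[0.4,0.75,-0.9],[0.4,0.75,-0.9],[0.4,0.75,-0.9],[0,0,-0.9],[0,0,-0.3],[0,0,0]], rot=[[0,0,0.2],[0,0,0],[0,0,0],[0,0,0],[0,0,0],[0,0,0],[0,0,0],[0,0,0]], grip=[0.5,0.5,0.5,0.5,0.5,0.5,0.5,0.5])

```text
clock: 1.48
tool_pos: [0.4218, -0.1947, 0.0533]
tool_rot: [3.137, -0.003, 0.14]
ft_force: [-0.3, 0.3, 0.1]
opening: 0.0643
```

```bash
python3 - <<'E'
from h import *
a,_=snap("scene","s1"); o=arm.get_obs(); print(o["tool_pos"],o["tool_rot"])
cv2.imwrite("pics/s1c.png",cv2.resize(a[150:350,90:330,::-1],None,fx=3,fy=3))
E
```

```text
[ 0.42177894 -0.1949413   0.05387416] [ 3.13655781e+00 -2.85256162e-03  1.39828210e-01]
```

View pics/s1c.png

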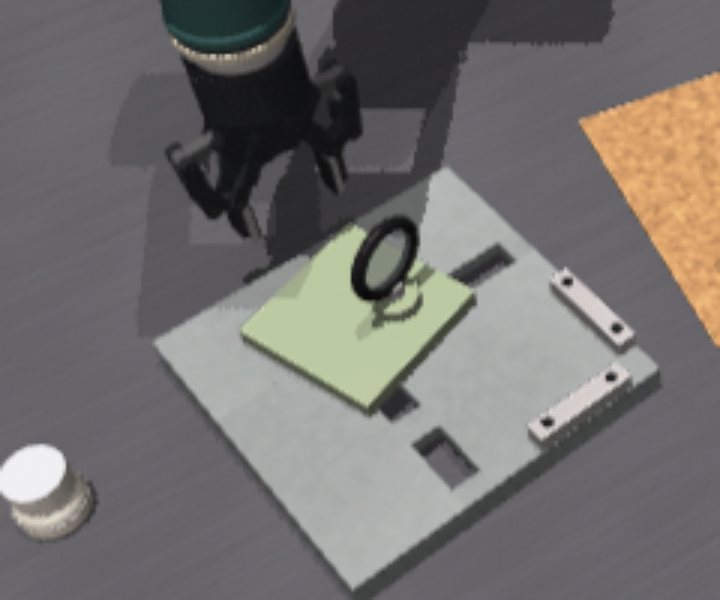

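The crop shows the gripper, half open, just short of the plate's near edge and the foot's near corner. I'll shift slightly and go down.

Emit:
send_rows(slide=[[-0.3,-0.4,-0.2],[-0.1,-0.1,-0.3],[0,0,-0.2],[0,0,-0.1],[0,0,0]], rot=[[0,0,0],[0,0,0],[0,0,0],[0,0,0],[0,0,0]], grip=[0.5,0.5,0.5,0.5,0.5])

```text
clock: 1.95
tool_pos: [0.4118, -0.2128, 0.0313]
tool_rot: [3.133, -0.007, 0.137]
ft_force: [0.3, 0.3, -0.2]
opening: 0.0644
```

Emit:
send_rows(slide=[[0.26,0.04,-0.07],[0.26,0.04,0],[0.26,0.04,0],[0.26,0.04,0],[0.26,0.04,0],[0.26,0.04,0],[0.26,0.04,0],[0.26,0.04,0]], rot=[[0,0,0],[0,0,0],[0,0,0],[0,0,0],[0,0,0],[0,0,0],[0,0,0],[0,0,0]], grip=[0.5,0.5,0.5,0.5,0.5,0.5,0.5,0.5])

```text
clock: 2.62
tool_pos: [0.4741, -0.1983, 0.0292]
tool_rot: [3.139, 0.004, 0.14]
ft_force: [-4.7, 0.4, 3.4]
opening: 0.0638
```

Emit:
send_rows(slide=[[0.26,0.04,0],[0.26,0.04,0],[0.26,0.04,0],[0.26,0.04,0],[0.26,0.04,0],[0.2,0.03,0],[0.1,0.01,0],[0,0,0]], rot=[[0,0,0],[0,0,0],[0,0,0],[0,0,0],[0,0,0],[0,0,0],[0,0,0],[0,0,0]], grip=[0.5,0.5,0.5,0.5,0.5,0.5,0.5,0.5])

```text
clock: 3.28
tool_pos: [0.522, -0.187, 0.0291]
tool_rot: [-3.14, 0.018, 0.144]
ft_force: [-4.5, -2.3, 2.3]
opening: 0.0639
```

```bash
python3 - <<'E'
from h import *
a,_=snap("top","t2"); o=arm.get_obs(); print(o["tool_pos"],o["tool_rot"],o["ft_force"])
cv2.imwrite("pics/t2c.png",cv2.resize(a[215:355,315:455,::-1],None,fx=4.2,fy=4.2,interpolation=cv2.INTER_CUBIC))
E
```

```text
[ 0.52195087 -0.18708795  0.0291043 ] [-3.1400846   0.01725657  0.14407669] [-2.35813522 -0.37936875  2.23434908]
```

View pics/t2c.png

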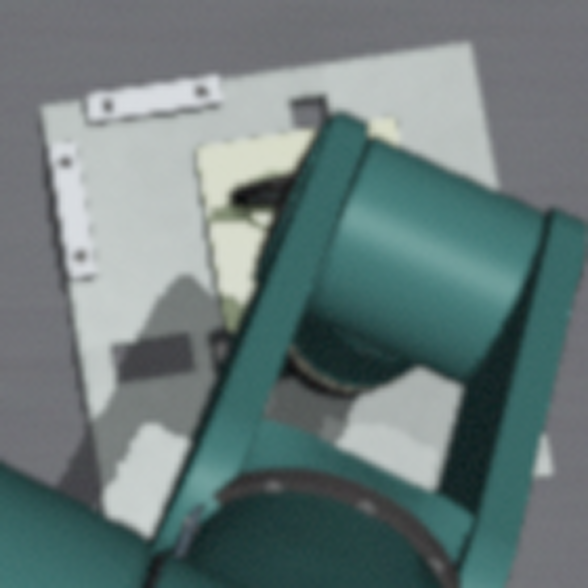

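The foot is square to the bench, with about 23 mm left to the far stop and about 70 mm to the left one. I'll push 13 mm more, back off and go up.

Emit:
send_rows(slide=[[0.2,0.03,0],[0.2,0.03,0],[0.05,0,0],[-0.4,-0.06,0],[-0.5,0,0],[-0.3,0,0.8],[0,0,1],[0,0,1]], rot=[[0,0,0],[0,0,0],[0,0,0],[0,0,0],[0,0,0],[0,0,0],[0,0,0],[0,0,0]], grip=[0.5,0.5,0.5,0.5,0.5,0.5,0.5,0.5])

```text
clock: 4.0
tool_pos: [0.4928, -0.1849, 0.1094]
tool_rot: [-3.134, 0.024, 0.144]
ft_force: [-0.1, -0.3, 0.9]
opening: 0.0645
```

Emit:
send_rows(slide=[[0,0,1],[0,-0.3,0.8],[0.5,-0.5,0.6],[0.5,-0.5,0.2],[0.5,-0.5,0],[0.5,-0.4,0],[0.5,-0.4,0],[0.5,-0.4,0]], rot=[[0,0,0.9],[0,0,0.9],[0,0,0.9],[0,0,0.9],[0,0,0.9],[0,0,0.9],[0,0,0.9],[0,0,0.9]], grip=[0.5,0.5,0.5,0.5,0.5,0.5,0.5,0.5])

```text
clock: 4.67
tool_pos: [0.5847, -0.2787, 0.2012]
tool_rot: [3.13, 0.01, 0.931]
ft_force: [-0.2, 0.1, -0.0]
opening: 0.0642
```

Emit:
send_rows(slide=[[0.25,-0.1,0],[0.25,-0.1,0],[0.2,-0.1,0],[0.2,0,-0.3],[0.2,0,-0.6],[0,0,-0.6],[0,0,-0.6],[0,0,-0.6]], rot=[[0,0,1],[0,0,1],[0,0,1],[0,0,1],[0,0,1],[0,0,1],[0,0,0.9],[0,0,0.5]], grip=[0.5,0.5,0.5,0.5,0.5,0.5,0.5,0.5])

```text
clock: 5.33
tool_pos: [0.6272, -0.297, 0.1236]
tool_rot: [3.1, 0.018, 1.745]
ft_force: [0.2, -0.8, -0.3]
opening: 0.0644
```

```bash
python3 - <<'E'
from h import *
a,_=snap("top","t3"); b,_=snap("scene","s3"); o=arm.get_obs(); print(o["tool_pos"],o["tool_rot"],o["ft_force"])
x=cv2.resize(a[215:355,315:455,::-1],(500,500),interpolation=cv2.INTER_CUBIC)
y=cv2.resize(b[180:360,120:320,::-1],(300,270)); c=np.zeros((500,800,3),np.uint8); c[:,:500]=x;c[:270,500:]=y
cv2.imwrite("pics/t3c.png",c)
E
```

```text
[ 0.62444967 -0.29552307  0.12075874] [3.10624681 0.01265715 1.7403843 ] [-0.9497068   0.16508197 -0.46213795]
```

View pics/t3c.png

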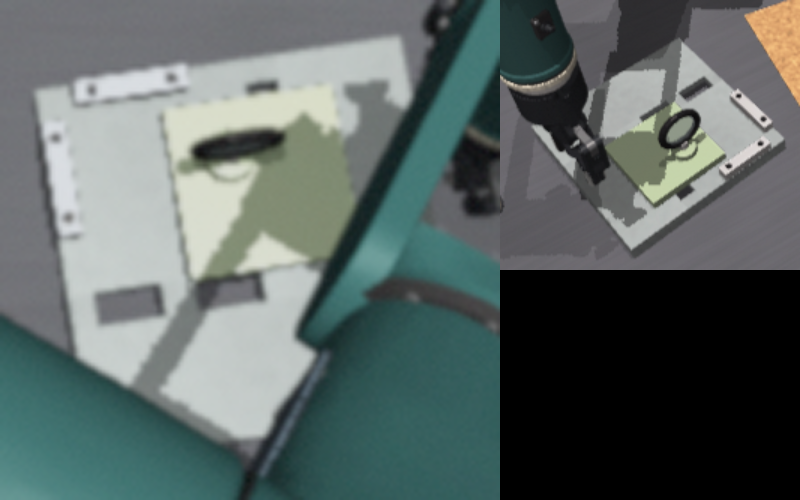

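Crop: the foot is parallel to the bench with about 12 mm far and 63 mm left to go. The gripper is at the plate's right edge. I'll lower it and push left.

Emit:
send_rows(slide=[[0,0,-0.8],[0,0,-0.8],[0,0,-0.7],[0,0,-0.4],[0,0,-0.2],[0,0,0],[0,0,0]], rot=[[0,0.3,-0.3],[0,0,0],[0,0,0],[0,0,0],[0,0,0],[0,0,0],[0,0,0]], grip=[0.5,0.5,0.5,0.5,0.5,0.5,0.5])

```text
clock: 6.02
tool_pos: [0.6279, -0.2989, 0.0383]
tool_rot: [3.126, 0.015, 1.694]
ft_force: [0.1, -0.2, 0.4]
opening: 0.064
```

Emit:
send_rows(slide=[[0,0,-0.3],[-0.04,0.27,0],[-0.04,0.27,0],[-0.04,0.27,0],[-0.04,0.27,0],[-0.04,0.27,0],[-0.04,0.27,0],[-0.04,0.27,0]], rot=[[0,0.1,0.1],[0,0,0],[0,0,0],[0,0,0],[0,0,0],[0,0,0],[0,0,0],[0,0,0]], grip=[0.5,0.5,0.5,0.5,0.5,0.5,0.5,0.5])

```text
clock: 6.68
tool_pos: [0.6231, -0.2414, 0.0352]
tool_rot: [3.128, 0.024, 1.705]
ft_force: [0.8, -5.2, 0.9]
opening: 0.0643
```

Emit:
send_rows(slide=[[-0.04,0.27,0],[-0.04,0.27,0],[-0.04,0.27,0],[-0.03,0.2,0],[-0.02,0.1,0]], rot=[[0,0,0],[0,0,0],[0,0,0],[0,0,0],[0,0,0]], grip=[0.5,0.5,0.5,0.5,0.5])

```text
clock: 7.1
tool_pos: [0.618, -0.2034, 0.0366]
tool_rot: [3.127, 0.025, 1.706]
ft_force: [0.7, -1.9, 1.4]
opening: 0.0638
```

Emit:
send_rows(slide=[[-0.02,0.1,-0.2],[-0.02,0.12,-0.1],[-0.02,0.12,0],[-0.02,0.12,0],[-0.01,0.08,0],[-0.01,0.08,0]], rot=[[0,0,0],[0,0,0],[0,0,0],[0,0,0],[0,0,0],[0,0,0]], grip=[0.5,0.5,0.5,0.5,0.5,0.5])

```text
clock: 7.6
tool_pos: [0.6167, -0.1878, 0.0379]
tool_rot: [3.124, 0.036, 1.71]
ft_force: [-0.8, 0.7, -0.2]
opening: 0.0637
```

```bash
python3 - <<'E'
from h import *
a,_=snap("top","t4"); b,_=snap("scene","s4"); o=arm.get_obs(); print(o["tool_pos"],o["tool_rot"],o["ft_force"],o["qpos"])
x=cv2.resize(a[215:355,315:455,::-1],(400,400),interpolation=cv2.INTER_CUBIC)
y=cv2.resize(b[200:320,150:310,::-1],(400,300),interpolation=cv2.INTER_CUBIC); c=np.zeros((400,800,3),np.uint8); c[:,:400]=x;c[:300,400:]=y
cv2.imwrite("pics/t4c.png",c)
E
```

```text
[ 0.61628819 -0.18752467  0.0375634 ] [3.12455162 0.03518093 1.71071174] [-0.44668654  0.46764721  0.81595503] [-0.38990162  0.61959113  1.60953748 -0.02820033  0.88016863 -0.51250296]
```

View pics/t4c.png

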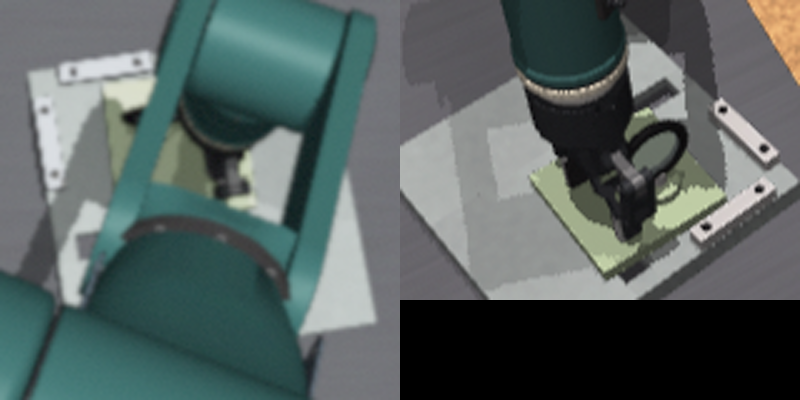

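The fingers have ridden up onto the foot: tips sit about 4–5 mm above the TCP when half open, and the foot still lies about 38 mm from the left stop. I'll rise, go back, come down lower and check the height before pushing.

Emit:
send_rows(slide=[[0,0,0.4],[0.05,-0.35,0.3],[0.07,-0.5,0],[0.07,-0.5,0],[0.07,-0.5,0],[0.05,-0.4,0],[0,0,0],[0,0,-0.4]], rot=[[0,0,0],[0,0,0],[0.3,0.2,0],[0,0,0],[0,0,0],[0,0,0],[0,0,0],[0,0,0]], grip=[0.5,0.5,0.5,0.5,0.5,0.5,0.5,0.5])

```text
clock: 8.37
tool_pos: [0.6275, -0.2633, 0.0511]
tool_rot: [3.138, 0.005, 1.711]
ft_force: [0.5, 0.2, 1.4]
opening: 0.0642
```

Emit:
send_rows(slide=[[0,0,-0.4],[0,0,-0.2],[0,0,0],[0,0,0]], rot=[[0,0,0],[0,0,0],[0,0,0],[0,0,0]], grip=[0.5,0.5,0.5,0.5])

```text
clock: 8.7
tool_pos: [0.6236, -0.2604, 0.0264]
tool_rot: [-3.139, -0.0, 1.711]
ft_force: [-0.8, -0.7, 0.5]
opening: 0.0643
```

Emit:
send_rows(slide=[[-0.03,0.23,0],[-0.03,0.23,0],[-0.03,0.23,0],[-0.03,0.23,0],[-0.03,0.2,0],[-0.03,0.2,0],[-0.03,0.2,0],[-0.03,0.2,0]], rot=[[0,0,0],[0,0,0],[0,0,0],[0,0,0],[0,0,0],[0,0,0],[0,0,0],[0,0,0]], grip=[0.5,0.5,0.5,0.5,0.5,0.5,0.5,0.5])

```text
clock: 9.37
tool_pos: [0.6172, -0.2041, 0.0271]
tool_rot: [-3.141, 0.004, 1.713]
ft_force: [0.6, -2.9, -2.5]
opening: 0.064
```

Emit:
send_rows(slide=[[-0.02,0.15,0],[-0.02,0.15,0],[-0.02,0.12,0],[-0.01,0.08,0]], rot=[[0,0,0],[0,0,0],[0,0,0],[0,0,0]], grip=[0.5,0.5,0.5,0.5])

```text
clock: 9.7
tool_pos: [0.6148, -0.1885, 0.0273]
tool_rot: [-3.141, 0.007, 1.715]
ft_force: [-1.5, -15.9, -3.2]
opening: 0.0638
```

Emit:
send_rows(slide=[[-0.01,0.1,0],[-0.01,0.1,0]], rot=[[0,0,0],[0,0,0]], grip=[0.5,0.5])

```text
clock: 9.87
tool_pos: [0.6149, -0.1886, 0.028]
tool_rot: [-3.141, 0.017, 1.717]
ft_force: [-1.2, -14.6, -3.4]
opening: 0.0639
```

Emit:
send_rows(slide=[[0.05,-0.4,0],[0.07,-0.5,0],[0,0,0.8],[0,0,0.9],[-0.3,0.1,0.9],[-0.4,0.3,0],[-0.4,0.3,0],[-0.4,0.3,0]], rot=[[0,0,0],[0,0,0],[0,0,-0.8],[0,0,-1],[0,0,-1],[0,0,-1],[0,0,-1],[0,0,-1]], grip=[0.5,0.5,0.5,0.5,0.5,0.5,0.5,0.5])

```text
clock: 10.53
tool_pos: [0.5749, -0.1911, 0.1094]
tool_rot: [3.14, 0.007, 1.079]
ft_force: [-0.2, 0.4, 0.2]
opening: 0.0641
```

Emit:
send_rows(slide=[[-0.4,0.3,0],[-0.4,0.3,0],[-0.4,0.3,0],[-0.4,0.3,0],[-0.3,0.2,0],[-0.3,0.2,0],[0,0,0],[0,0,0]], rot=[[0,0,-1],[0,0,-1],[0,0,-1],[0,0,-1],[0,0,-1],[0,0,-1],[0,0,-1],[0,0,-1]], grip=[0.5,0.5,0.5,0.5,0.5,0.5,0.5,0.5])

```text
clock: 11.2
tool_pos: [0.5035, -0.1411, 0.1114]
tool_rot: [-3.136, 0.005, 0.193]
ft_force: [-0.1, -0.3, -0.7]
opening: 0.0639
```

Emit:
send_rows(slide=[[0,0.2,-0.8],[0,0,-0.8],[0,0,-0.6],[0,0,-0.4],[0,0,-0.2],[0,0,0],[0,0,0]], rot=[[0,0,-0.4],[0,0,0],[0,0,0],[0,0,0],[0,0,0],[0,0,0],[0,0,0]], grip=[0.5,0.5,0.5,0.5,0.5,0.5,0.5])

```text
clock: 11.78
tool_pos: [0.5062, -0.1375, 0.0267]
tool_rot: [-3.133, -0.0, 0.137]
ft_force: [0.2, 0.3, -0.1]
opening: 0.0644
```

Emit:
send_rows(slide=[[0.2,0.03,0],[0.2,0.03,0],[0.18,0.02,0],[0.18,0.02,0],[0.15,0.02,0],[0.12,0.02,0],[0.1,0.01,0],[0.1,0.01,0]], rot=[[0,0,0],[0,0,0],[0,0,0],[0,0,0],[0,0,0],[0,0,0],[0,0,0],[0,0,0]], grip=[0.5,0.5,0.5,0.5,0.5,0.5,0.5,0.5])

```text
clock: 12.45
tool_pos: [0.5388, -0.1332, 0.0291]
tool_rot: [-3.132, 0.015, 0.14]
ft_force: [-11.4, -5.1, 7.7]
opening: 0.0641
```

Emit:
send_rows(slide=[[0.1,0.01,0],[0.1,0.01,0],[0.1,0.01,0]], rot=[[0,0,0],[0,0,0],[0,0,0]], grip=[0.5,0.5,0.5])

```text
clock: 12.7
tool_pos: [0.5386, -0.1332, 0.0293]
tool_rot: [-3.13, 0.033, 0.142]
ft_force: [-10.0, -5.4, 7.0]
opening: 0.0638
```

Emit:
send_rows(slide=[[-0.5,-0.07,0],[-0.5,-0.07,0.1],[0,0,0.9],[0,0.2,0.9],[0,0.5,0.9],[0,0.9,0.9],[0.1,0.9,0.7],[0.2,0.9,0]], rot=[[0,0,0],[0,0,0],[0,0,0],[0,0,0.5],[0,0,0.8],[0,0,1],[0,0,1],[0,0,1]], grip=[0.5,0.5,0.5,0.5,0.3,0.1,0.1,0.1])

```text
clock: 13.37
tool_pos: [0.521, -0.0369, 0.1682]
tool_rot: [-3.137, 0.029, 0.601]
ft_force: [0.4, -0.2, -0.2]
opening: 0.0469
```

Emit:
send_rows(slide=[[0.3,0.9,0],[0.3,0.9,0],[0.3,0.9,0],[0.3,0.9,0],[0.3,0.4,0],[0.3,0.3,0],[0,0,0]], rot=[[0,0,1],[0,0,1],[0,0,1],[0,0,1],[0,0,1],[0,0,1],[0,0,1]], grip=[0.1,0.1,0.1,0.1,0.1,0.1,0.1])

```text
clock: 13.95
tool_pos: [0.5858, 0.1076, 0.1765]
tool_rot: [3.129, 0.014, 1.376]
ft_force: [0.4, -0.1, 0.2]
opening: 0.0473
```

```bash
python3 - <<'E'
from h import *
a,d=snap("top","t5"); b,_=snap("scene","s5"); o=arm.get_obs(); print(o["tool_pos"],o["tool_rot"],o["ft_force"])
x=cv2.resize(a[225:305,320:400,::-1],(500,500),interpolation=cv2.INTER_CUBIC)
y=cv2.resize(b[200:320,190:310,::-1],(300,300),interpolation=cv2.INTER_CUBIC); c=np.zeros((500,800,3),np.uint8); c[:,:500]=x;c[:300,500:]=y
cv2.imwrite("pics/t5c.png",c)
E
```

```text
[0.58407178 0.10594508 0.17615966] [3.1310065  0.0153624  1.37148832] [-0.52334179  1.10786523 -0.42208565]
```

View pics/t5c.png

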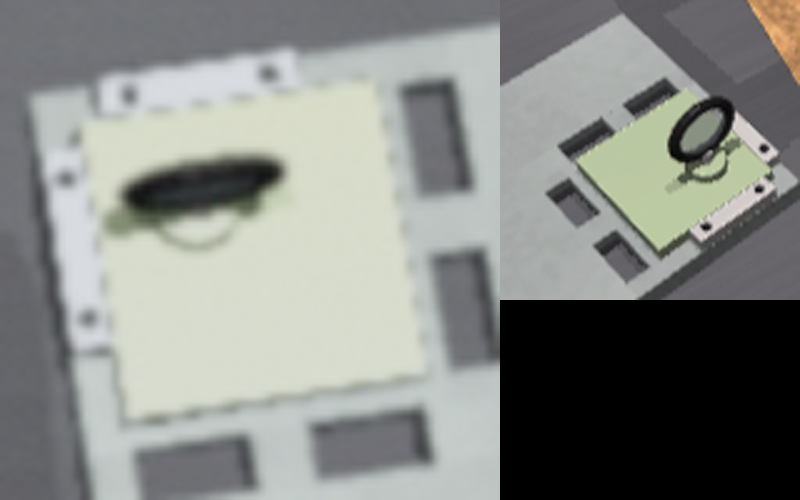

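Crop: the foot touches the far bar, with its left edge next to the left bar and all four slots free. I'll check the left gap numerically.

```bash
python3 - <<'E'
from h import *
im=cv2.imread("pics/t5.png").astype(int)
for v in(250,256,262,268,274,278): print(v,[tuple(im[v,u].tolist()) for u in range(330,343)])
# subpixel foot edges: b - r (pale green: r>b)
g=(im[:,:,2]-im[:,:,0]).astype(float)
th=np.radians(7.82);Rm=np.array([[np.cos(th),-np.sin(th)],[np.sin(th),np.cos(th)]]);t=np.array([.562,-.1805])
def samp(p,z):
    w=t+Rm@np.array(p); u=proj("top",[*w,z])[0].astype(np.float32)
    return cv2.remap(g.astype(np.float32),u[:1].reshape(1,1),u[1:].reshape(1,1),cv2.INTER_LINEAR)[0,0]
ss=np.arange(-.02,.0201,.0005)
def edge(f,inside,outside):
    v=np.array([f(s) for s in ss]); return v
for nm,fn in(("far",lambda a,s:(.114+s,a)),("near",lambda a,s:(-.006+s,a)),("left",lambda a,s:(a,.114+s)),("right",lambda a,s:(a,-.006+s))):
    out=[]
    for a in(.01,.025,.04,.085,.1):
        v=np.array([samp(fn(a,s),.042) for s in ss]); h=(v.max()+v.min())/2; k=np.where(np.diff(v>h))[0]
        out.append([round(float(ss[i]*1000),1) for i in k])
    print(nm,out)
E
```

```text
250 [(220, 216, 212), (219, 216, 212), (213, 211, 206), (191, 197, 192), (192, 208, 203), (201, 218, 215), (202, 220, 216), (201, 219, 216), (202, 220, 216), (203, 219, 215), (203, 220, 216), (203, 220, 216), (202, 219, 215)]
256 [(220, 217, 213), (221, 216, 213), (222, 218, 214), (217, 215, 211), (197, 204, 199), (196, 211, 207), (201, 218, 214), (197, 214, 210), (171, 187, 183), (116, 129, 125), (53, 61, 59), (27, 28, 27), (22, 24, 23)]
262 [(221, 217, 213), (224, 220, 216), (224, 220, 216), (224, 219, 216), (218, 215, 211), (196, 202, 197), (179, 195, 190), (159, 179, 173), (145, 167, 159), (143, 165, 158), (152, 173, 167), (174, 192, 187), (181, 199, 194)]
268 [(203, 198, 195), (221, 217, 213), (224, 220, 216), (223, 219, 216), (224, 220, 216), (218, 216, 212), (202, 208, 204), (200, 213, 208), (204, 219, 215), (205, 220, 216), (205, 220, 216), (205, 220, 216), (205, 220, 216)]
274 [(144, 140, 136), (201, 197, 193), (209, 205, 201), (190, 187, 183), (180, 177, 174), (197, 194, 192), (208, 208, 204), (202, 207, 203), (202, 214, 210), (206, 219, 215), (206, 220, 216), (206, 220, 215), (206, 220, 216)]
278 [(121, 118, 114), (185, 181, 178), (211, 208, 204), (214, 211, 207), (211, 208, 205), (218, 213, 210), (217, 213, 209), (203, 203, 199), (202, 210, 206), (206, 218, 214), (206, 219, 215), (206, 219, 216), (206, 219, 216)]
far [[-1.5], [-2.0], [-2.0], [-1.0], [-1.5]]
near [[-2.5], [-2.5], [-2.5], [-2.0], [-2.5]]
left [[-0.5], [-0.5], [-0.5], [-0.5], [0.0]]
right [[0.0], [0.5], [0.5], [1.0], [0.5]]
```

The seam at both bars is under a pixel, so the stand is home. Next is the nearer bolt (bolt B at (0.613, 0.106), axis 76°).

Emit:
send_rows(slide=[[0.4,0,0],[0.5,0,-0.5],[0.1,0,-0.9],[0,0,-0.9],[0,0,-0.5],[0,0,0],[0,0,0]], rot=[[0,0,-0.4],[0,0,0],[0,0,0],[0,0,0],[0,0,0],[0,0,0],[0,0,0]], grip=[0.1,0.1,0.1,0.1,0.1,0.1,0.1])

```text
clock: 14.63
tool_pos: [0.6177, 0.1046, 0.0926]
tool_rot: [3.124, 0.013, 1.298]
ft_force: [0.5, 0.3, -0.3]
opening: 0.0468
```

```bash
python3 - <<'E'
from h import *
b,_=snap("scene","s6"); o=arm.get_obs(); print(o["tool_pos"],o["tool_rot"],o["ft_force"])
u=proj("scene",o["tool_pos"])[0].astype(int); print(u)
cv2.imwrite("pics/s6c.png",cv2.resize(b[u[1]-60:u[1]+40,u[0]-60:u[0]+60,::-1],(720,600),interpolation=cv2.INTER_CUBIC))
E
```

```text
[0.61752369 0.10456779 0.09275493] [3.12364062 0.01276105 1.29886643] [-0.32072934 -0.25165326  0.4886348 ]
[347 208]
```

View pics/s6c.png

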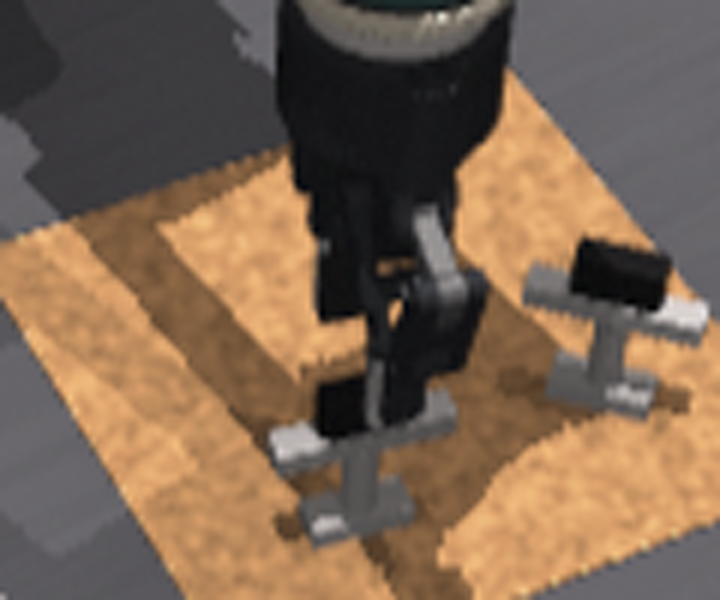

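The gripper straddles the tab of the near bolt. I'll lower and close.

Emit:
send_rows(slide=[[-0.15,0,-0.5],[0,0,-0.5],[0,0,-0.3],[0,0,0],[0,0,0]], rot=[[0.15,0.12,0.3],[0,0,0],[0,0,0],[0,0,0],[0,0,0]], grip=[0.1,0.1,0.1,0.1,0.1])

```text
clock: 15.1
tool_pos: [0.6175, 0.1043, 0.0597]
tool_rot: [3.13, -0.003, 1.325]
ft_force: [1.1, 0.7, 0.6]
opening: 0.0472
```

Emit:
send_rows(slide=[[0,0,0],[0,0,0],[0,0,0],[0,0,0],[0,0,0],[0,0,0],[0,0,0]], rot=[[0,0,0],[0,0,0],[0,0,0],[0,0,0],[0,0,0],[0,0,0],[0,0,0]], grip=[-1,-1,-1,-1,-1,-1,-1], squeeze=50)

```text
clock: 15.68
tool_pos: [0.6195, 0.1048, 0.0637]
tool_rot: [3.125, -0.004, 1.325]
ft_force: [0.7, 0.9, -2.6]
opening: 0.0128
```

The grip is too high (grasp point near the tab's top). I'll reopen, go lower and regrip.

Emit:
send_rows(slide=[[0,0,0],[0,0,0],[0,0,0],[-0.1,0,-0.3],[0,0,-0.2],[0,0,-0.05],[0,0,0]], rot=[[0,0,0],[0,0,0],[0,0,0],[0,0,0],[0,0,0],[0,0,0],[0,0,0]], grip=[0,0,0,0,0,0,0])

```text
clock: 16.27
tool_pos: [0.6164, 0.1048, 0.0457]
tool_rot: [3.124, -0.005, 1.325]
ft_force: [0.4, 1.6, 0.8]
opening: 0.0426
```

Emit:
send_rows(slide=[[-0.1,0,0.15],[0,0,0],[0,0,0],[0,0,0],[0,0,0],[0,0,0],[0,0,0]], rot=[[0,0,0],[0,0,0],[0,0,0],[0,0,0],[0,0,0],[0,0,0],[0,0,0]], grip=[-1,-1,-1,-1,-1,-1,-1], squeeze=60)

```text
clock: 16.85
tool_pos: [0.6124, 0.1047, 0.05]
tool_rot: [3.126, -0.004, 1.325]
ft_force: [0.8, 0.3, -1.5]
opening: 0.0133
```

Emit:
send_rows(slide=[[0,0,0.5],[0,0,0.9],[0,0,0.9],[-0.3,-0.4,0.7],[-0.4,-0.8,0.2],[-0.4,-0.9,0],[-0.4,-0.9,0],[-0.4,-0.9,0]], rot=[[0,0,0],[0,0,0],[0,0,0.4],[0,0,0.6],[0,0,0.7],[0,0,0.7],[0,0,0.7],[0,0,0.5]], grip=[-1,-1,-1,-1,-1,-1,-1,-1])

```text
clock: 17.52
tool_pos: [0.5555, -0.0107, 0.1501]
tool_rot: [3.122, -0.002, 1.725]
ft_force: [-0.1, 0.6, -1.0]
opening: 0.0129
```

Emit:
send_rows(slide=[[-0.3,-0.7,0],[-0.3,-0.8,0],[-0.3,-0.7,-0.2],[-0.15,-0.4,-0.6],[0,0,-0.4],[0,0,0],[0,0,0]], rot=[[0,0,-0.1],[0,0,0],[0,0,0],[0,0,0],[0,0,0],[0,0,0],[0,0,0]], grip=[-1,-1,-1,-1,-1,-1,-1])

```text
clock: 18.1
tool_pos: [0.52, -0.0984, 0.1155]
tool_rot: [3.12, 0.002, 1.713]
ft_force: [0.5, 0.0, -1.1]
opening: 0.0129
```

```bash
python3 - <<'E'
from h import *
b,_=snap("scene","s7"); a,_=snap("top","t7"); o=arm.get_obs(); print(o["tool_pos"],o["tool_rot"],o["ft_force"])
c=np.zeros((450,800,3),np.uint8)
c[:,:400]=cv2.resize(b[180:292,205:305,::-1],(400,450),interpolation=cv2.INTER_CUBIC);c[:400,400:]=cv2.resize(a[225:325,320:420,::-1],(400,400))
cv2.imwrite("pics/s7c.png",c)
E
```

```text
[ 0.52050361 -0.09792293  0.11585667] [3.11891836e+00 2.07072228e-03 1.71344625e+00] [-0.74190621 -0.14368426 -0.68744535]
```

View pics/s7c.png

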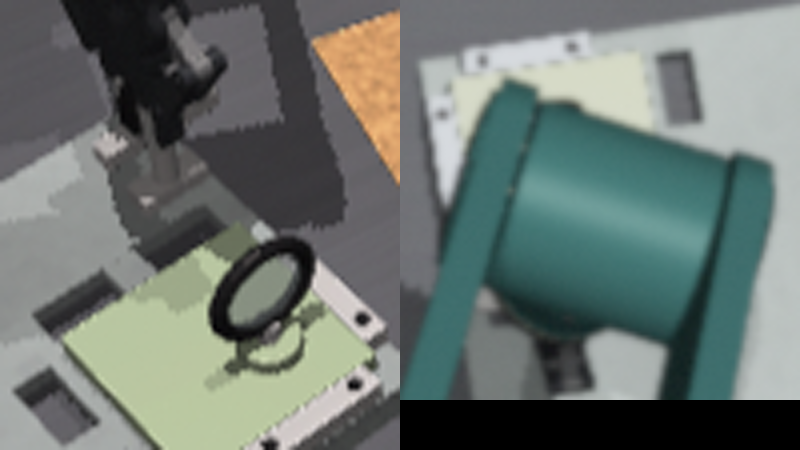

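The left pane shows the bolt head about 40 mm above slot f1, lengthwise along it. I'll correct by 1–2 mm and lower.

Emit:
send_rows(slide=[[0.05,0.06,-0.4],[0,0,-0.4],[0,0,-0.2],[0,0,0]], rot=[[0,0.06,-0.06],[0,0,0],[0,0,0],[0,0,0]], grip=[-1,-1,-1,-1])

```text
clock: 18.53
tool_pos: [0.5255, -0.0946, 0.0861]
tool_rot: [3.12, 0.003, 1.709]
ft_force: [-0.5, -0.2, -1.1]
opening: 0.0131
```

Emit:
send_rows(slide=[[-0.13,-0.05,-0.1],[0,0,0],[0,0,0]], rot=[[0,0,0],[0,0,0],[0,0,0]], grip=[-1,-1,-1])

```text
clock: 18.78
tool_pos: [0.5218, -0.0952, 0.0827]
tool_rot: [3.121, 0.003, 1.71]
ft_force: [0.5, 0.0, -1.2]
opening: 0.0129
```

Emit:
send_rows(slide=[[0,-0.02,-0.3],[0,0,-0.2],[0,0,-0.2],[0,0,0]], rot=[[0,0,0],[0,0,0],[0,0,0],[0,0,0]], grip=[-1,-1,-1,-1])

```text
clock: 19.12
tool_pos: [0.5225, -0.0962, 0.0608]
tool_rot: [3.118, 0.004, 1.71]
ft_force: [0.3, 0.2, -1.9]
opening: 0.0134
```

Emit:
send_rows(slide=[[0,0,-0.25],[0,0,-0.1],[0,0,-0.08],[0,0,0]], rot=[[0,0,0],[0,0,0],[0,0,0],[0,0,0]], grip=[-1,-1,-1,-1])

```text
clock: 19.45
tool_pos: [0.5228, -0.0965, 0.0467]
tool_rot: [3.118, 0.004, 1.71]
ft_force: [-2.1, -0.3, 8.4]
opening: 0.0132
```

The bolt is on the bottom (8 N). Quarter turn back to yaw 0.137.

Emit:
send_rows(slide=[[0,0,0.04],[0,0,0],[0,0,0],[0,0,0],[0,0,0],[0,0,0],[0,0,0],[0,0,0]], rot=[[0,0,-1],[0,0,-1],[0,0,-1],[0,0,-1],[0,0,-1],[0,0,-1],[0,0,-1],[0,0,-1]], grip=[-1,-1,-1,-1,-1,-1,-1,-1])

```text
clock: 20.12
tool_pos: [0.5232, -0.0968, 0.0471]
tool_rot: [3.118, 0.004, 0.835]
ft_force: [0.0, -0.5, -0.9]
opening: 0.0133
```

Emit:
send_rows(slide=[[0,0,0],[0,0,0],[0,0,0],[0,0,0],[0,0,0],[0,0,0],[0,0,0],[0,0,0]], rot=[[0,0,-1],[0,0,-1],[0,0,-1],[0,0,-1],[0,0,-1],[0,0,-1],[0,0,-0.5],[0,0,0]], grip=[-1,-1,-1,-1,-1,-1,-1,-1])

```text
clock: 20.78
tool_pos: [0.5214, -0.0947, 0.0468]
tool_rot: [3.122, 0.006, 0.113]
ft_force: [-1.0, -1.1, -0.8]
opening: 0.0131
```

Emit:
send_rows(slide=[[0,0,-0.03],[0,0,0],[0,0,0],[0,0,0],[0,0,0],[0,0,0.3],[0,0,0.6],[0,0,0.9]], rot=[[0,0,0.2],[0,0,0],[0,0,0],[0,0,0],[0,0,0],[0,0,0],[0,0,0],[0,0,0]], grip=[-1,-1,0,0,0,0,0,0])

```text
clock: 21.45
tool_pos: [0.5184, -0.0943, 0.0984]
tool_rot: [3.125, 0.014, 0.146]
ft_force: [-0.2, 1.1, -0.3]
opening: 0.0427
```

Emit:
send_rows(slide=[[0,0,0.9],[0,0.3,0.9],[0.2,0.8,0.4],[0.3,1,0],[0.3,1,0],[0.3,1,0],[0.3,1,0],[0.3,1,0]], rot=[[0,0,0],[0.1,0.05,0.5],[0.1,0.05,0.5],[0,0,0.8],[0,0,0.8],[0,0,0.8],[0,0,0.8],[0,0,0.5]], grip=[0,0,0,0,0,0,0,0])

```text
clock: 22.12
tool_pos: [0.5734, 0.0893, 0.1799]
tool_rot: [3.138, 0.009, 0.654]
ft_force: [1.1, -0.1, -0.8]
opening: 0.0426
```

```bash
python3 - <<'E'
from h import *
b,_=snap("scene","s8"); a,_=snap("top","t8"); o=arm.get_obs(); print(o["tool_pos"],o["tool_rot"],o["ft_force"])
c=np.zeros((450,800,3),np.uint8)
c[:,:400]=cv2.resize(b[200:312,200:300,::-1],(400,450),interpolation=cv2.INTER_CUBIC);c[:400,400:]=cv2.resize(a[225:325,320:420,::-1],(400,400),interpolation=cv2.INTER_CUBIC)
cv2.imwrite("pics/s8c.png",c)
E
```

```text
[0.57455341 0.09208343 0.17991745] [3.13906755 0.00653038 0.65500067] [-0.46925462 -0.09054829  0.14947628]
```

View pics/s8c.png

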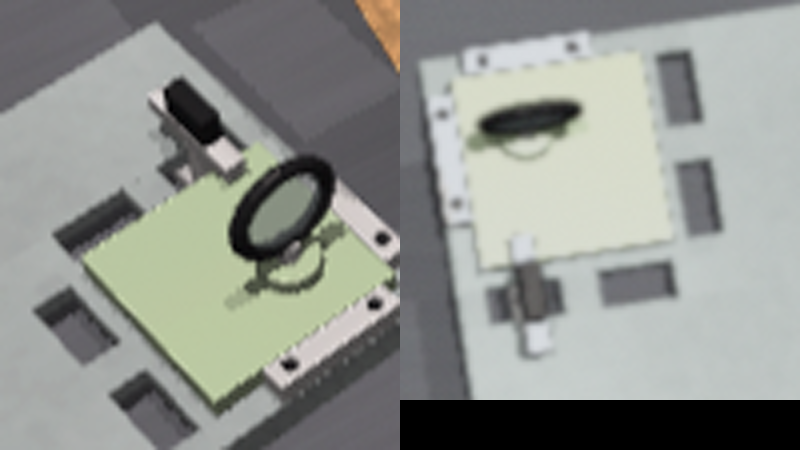

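The first bolt is locked across slot f1 with its bar over the foot, and the stand is still home. Next is the second bolt, at (0.615, 0.225), axis 38°.

Emit:
send_rows(slide=[[0.3,0.9,0],[0.3,0.9,0],[0.3,0.9,0],[0.3,0.9,0],[0.1,0.5,-0.3],[0,0,-0.6],[0,0,-0.6],[0,0,0]], rot=[[0,0,0],[0,0,0],[0,0,0],[0,0,0],[0,0,0],[0,0,0],[0,0,0],[0,0,0]], grip=[0,0,0,0,0,0,0,0])

```text
clock: 22.88
tool_pos: [0.614, 0.2186, 0.1362]
tool_rot: [3.136, 0.006, 0.656]
ft_force: [-0.5, 0.4, -0.5]
opening: 0.043
```

Emit:
send_rows(slide=[[0.03,0.2,-0.5],[0,0,-0.5],[0,0,0],[0,0,0]], rot=[[0,0,0],[0,0,0],[0,0,0],[0,0,0]], grip=[0,0,0,0])

```text
clock: 23.22
tool_pos: [0.6132, 0.2214, 0.1056]
tool_rot: [3.136, 0.01, 0.654]
ft_force: [1.3, 0.1, 0.5]
opening: 0.0421
```

```bash
python3 - <<'E'
from h import *
b,_=snap("scene","s9"); o=arm.get_obs(); print(o["tool_pos"],o["tool_rot"],o["ft_force"])
u=proj("scene",o["tool_pos"])[0].astype(int)
cv2.imwrite("pics/s9c.png",cv2.resize(b[u[1]-40:u[1]+40,u[0]-45:u[0]+45,::-1],(630,560),interpolation=cv2.INTER_CUBIC))
E
```

```text
[0.61308326 0.22122208 0.10566034] [3.13612163 0.01065771 0.65374361] [0.26578422 0.51887676 0.11193574]
```

View pics/s9c.png

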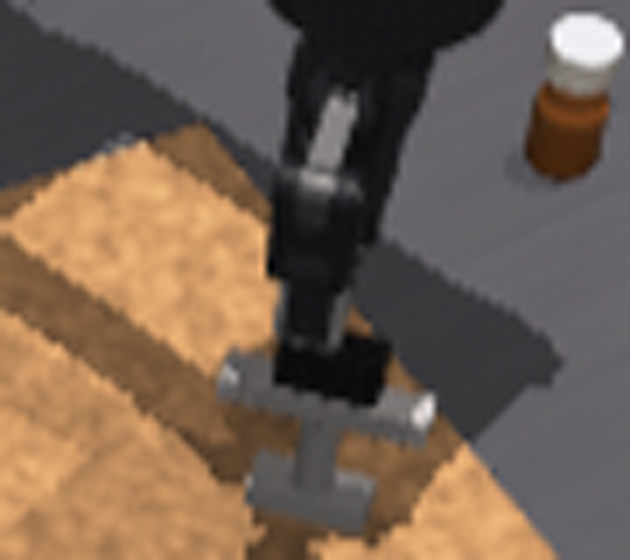

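The gripper is aligned with the bolt's tab, about 4 mm short in y. I'll shift and lower.

Emit:
send_rows(slide=[[0.05,0.14,-0.4],[0,0,-0.6],[0,0,-0.5],[0,0,-0.2],[0,0,0]], rot=[[0.06,-0.08,0.1],[0,0,0],[0,0,0],[0,0,0],[0,0,0]], grip=[0,0,0,0,0])

```text
clock: 23.68
tool_pos: [0.6189, 0.2241, 0.0607]
tool_rot: [3.131, -0.009, 0.662]
ft_force: [-1.2, -0.1, 0.5]
opening: 0.0425
```

Emit:
send_rows(slide=[[-0.13,0.04,-0.3],[0,0,-0.1],[0,0,0],[0,0,0],[0,0,0],[0,0,0],[0,0,0],[0,0,0]], rot=[[0,0,0],[0,0,0],[0,0,0],[0,0,0],[0,0,0],[0,0,0],[0,0,0],[0,0,0]], grip=[0,0,-1,-1,-1,-1,-1,-1])

```text
clock: 24.35
tool_pos: [0.6169, 0.2255, 0.052]
tool_rot: [3.129, -0.013, 0.662]
ft_force: [0.8, -0.0, -1.9]
opening: 0.0129
```

Emit:
send_rows(slide=[[0,0,0.5],[0,0,0.9],[0,0,0.9],[0,0,0.9],[0,-0.3,0.9],[0.1,-0.8,0.9],[0.1,-0.9,0.9],[0.1,-0.9,0.4]], rot=[[0,0,0],[0,0,0],[0,0,-0.5],[0,0,-1],[0,0,-1],[0,0,-1],[0,0,-1],[0,0,-0.5]], grip=[-1,-1,-1,-1,-1,-1,-1,-1])

```text
clock: 25.02
tool_pos: [0.6188, 0.1402, 0.2433]
tool_rot: [3.138, -0.002, 0.122]
ft_force: [0.6, -0.4, -1.4]
opening: 0.0131
```

Emit:
send_rows(slide=[[0.1,-0.9,0],[0.1,-0.9,0],[0.1,-0.9,0],[0.1,-0.9,0],[0.1,-0.9,0],[0.1,-0.9,0],[0.1,-0.9,0],[0.1,-0.9,0]], rot=[[0,0,0],[0,0,0],[0,0,0],[0,0,0],[0,0,0],[0,0,0],[0,0,0],[0,0,0]], grip=[-1,-1,-1,-1,-1,-1,-1,-1])

```text
clock: 25.68
tool_pos: [0.645, -0.0851, 0.2512]
tool_rot: [3.137, -0.015, 0.121]
ft_force: [0.8, -0.6, -1.7]
opening: 0.013
```

Emit:
send_rows(slide=[[0.1,-0.9,0],[0.1,-0.9,0],[0.05,-0.9,0],[0,-0.6,-0.1],[0,0,-0.9],[0,0,-0.9],[0,0,-0.8],[0,0,0]], rot=[[-0.08,0,0.15],[0,0,0],[0,0,0],[0,0,0],[0,0,0],[0,0,0],[0,0,0],[0,0,0]], grip=[-1,-1,-1,-1,-1,-1,-1,-1])

```text
clock: 26.35
tool_pos: [0.6529, -0.1991, 0.1697]
tool_rot: [3.123, -0.018, 0.129]
ft_force: [-1.5, 1.1, -1.7]
opening: 0.0128
```

Emit:
send_rows(slide=[[0.07,0.1,-0.6],[0,0,-0.7],[0,0,-0.6],[0,0,0],[0,0,0]], rot=[[0.06,0.03,0.07],[0,0,0],[0,0,0],[0,0,0],[0,0,0]], grip=[-1,-1,-1,-1,-1])

```text
clock: 26.77
tool_pos: [0.6561, -0.1962, 0.1148]
tool_rot: [3.129, -0.017, 0.137]
ft_force: [0.8, 0.4, -0.3]
opening: 0.013
```

```bash
python3 - <<'E'
from h import *
b,_=snap("scene","s10"); a,_=snap("top","t10");o=arm.get_obs(); print(o["tool_pos"],o["tool_rot"],o["ft_force"])
c=np.zeros((450,800,3),np.uint8)
c[:,:400]=cv2.resize(b[200:312,180:280,::-1],(400,450),interpolation=cv2.INTER_CUBIC);c[:400,400:]=cv2.resize(a[225:325,320:420,::-1],(400,400),interpolation=cv2.INTER_CUBIC)
cv2.imwrite("pics/s10c.png",c)
E
```

```text
[ 0.65633842 -0.19625579  0.11542392] [ 3.12821639 -0.01788924  0.13721615] [ 0.26454343  0.90250737 -1.30356053]
```

View pics/s10c.png

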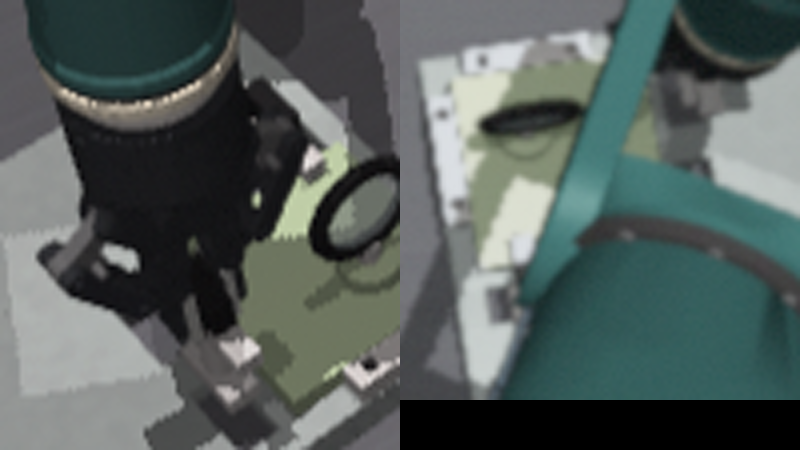

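The stand still sits home and the bolt head is lined up over slot r1. Lowering.

Emit:
send_rows(slide=[[-0.03,0,-0.4],[0,0,-0.4],[0,0,0],[0,0,0]], rot=[[0,0.05,0],[0,0,0],[0,0,0],[0,0,0]], grip=[-1,-1,-1,-1])

```text
clock: 27.2
tool_pos: [0.6583, -0.1972, 0.0941]
tool_rot: [3.125, -0.019, 0.138]
ft_force: [0.0, -0.4, -1.1]
opening: 0.0131
```

Emit:
send_rows(slide=[[-0.12,0.03,-0.2],[0,0,-0.1],[0,0,0],[0,0,0]], rot=[[0,0.1,0],[0,0,0],[0,0,0],[0,0,0]], grip=[-1,-1,-1,-1])

```text
clock: 27.53
tool_pos: [0.6542, -0.1962, 0.0843]
tool_rot: [3.127, -0.007, 0.138]
ft_force: [0.3, -0.4, -1.4]
opening: 0.013
```

Bottom at about 34 mm, on target; lowering into the slot.

Emit:
send_rows(slide=[[0,0,-0.3],[0,0,-0.3],[0,0,-0.15],[0,0,0]], rot=[[0,0,0],[0,0,0],[0,0,0],[0,0,0]], grip=[-1,-1,-1,-1])

```text
clock: 27.87
tool_pos: [0.6548, -0.1955, 0.0605]
tool_rot: [3.127, -0.009, 0.137]
ft_force: [0.5, -0.1, -1.8]
opening: 0.0129
```

Emit:
send_rows(slide=[[0,0,-0.2],[0,0,-0.1],[0,0,-0.07],[0,0,0]], rot=[[0,0,0],[0,0,0],[0,0,0],[0,0,0]], grip=[-1,-1,-1,-1])

```text
clock: 28.2
tool_pos: [0.6552, -0.1964, 0.0493]
tool_rot: [3.126, -0.009, 0.138]
ft_force: [0.0, -0.4, -0.8]
opening: 0.0132
```

Emit:
send_rows(slide=[[0,0,-0.06],[0,0,-0.06],[0,0,0]], rot=[[0,0,0],[0,0,0],[0,0,0]], grip=[-1,-1,-1])

```text
clock: 28.45
tool_pos: [0.6557, -0.1968, 0.0498]
tool_rot: [3.125, -0.01, 0.138]
ft_force: [-0.0, 0.4, -1.5]
opening: 0.0132
```

Emit:
send_rows(slide=[[0,0,-0.12],[0,0,-0.12]], rot=[[0,0,0],[0,0,0]], grip=[-1,-1])

```text
clock: 28.62
tool_pos: [0.6569, -0.1975, 0.0489]
tool_rot: [3.123, -0.013, 0.138]
ft_force: [-13.3, 5.5, 38.7]
opening: 0.0132
```

Firmly on the bottom. I'll relieve and make the quarter turn.

Emit:
send_rows(slide=[[0,0,0.03],[-0.03,0.02,0],[0,0,0],[0,0,0],[0,0,0],[0,0,0],[0,0,0],[0,0,0]], rot=[[0,0,0],[0,0,1],[0,0,1],[0,0,1],[0,0,1],[0,0,1],[0,0,1],[0,0,1]], grip=[-1,-1,-1,-1,-1,-1,-1,-1])

```text
clock: 29.28
tool_pos: [0.6571, -0.198, 0.0497]
tool_rot: [3.12, -0.016, 0.902]
ft_force: [-0.1, 0.3, -1.5]
opening: 0.0127
```

Emit:
send_rows(slide=[[0,0,0],[0,0,0],[0,0,0],[0,0,0],[0,0,0],[0,0,0],[0,0,0],[0,0,0]], rot=[[0,0,1],[0,0,1],[0,0,1],[0,0,1],[0,0,1],[0,0,1],[0,0,1],[0,0,0.4]], grip=[-1,-1,-1,-1,-1,-1,-1,-1])

```text
clock: 29.95
tool_pos: [0.656, -0.1972, 0.0491]
tool_rot: [3.122, -0.018, 1.72]
ft_force: [-0.9, 0.6, 3.6]
opening: 0.0131
```

Emit:
send_rows(slide=[[0,0,0],[0,0,0],[0,0,0],[0,0,0],[0,0,0],[0,0,0.3],[0,0,0.7],[0,0,0.9]], rot=[[0,0,-0.1],[0,0,0],[0,0,0],[0,0,0],[0,0,0],[0,0,0],[0,0,0],[0,0,0]], grip=[-1,0,0,0,0,0,0,0])

```text
clock: 30.62
tool_pos: [0.6521, -0.1961, 0.1007]
tool_rot: [3.132, -0.023, 1.703]
ft_force: [0.5, -0.4, 0.1]
opening: 0.0427
```

Emit:
send_rows(slide=[[0,0,0.9],[0,0,0.9],[0,0,0.9],[0,0,0.9],[0,0,0.6],[0,0.8,0.2],[0,1,0],[0,1,0]], rot=[[0,0,0],[0,0,0],[0,0,0],[0,0,0],[0,0,0],[0,0,0],[0,0,0],[0,0,0]], grip=[0,0,0,0,0,0,0,0])

```text
clock: 31.28
tool_pos: [0.655, -0.1178, 0.2522]
tool_rot: [3.118, -0.012, 1.692]
ft_force: [0.3, -0.2, 0.1]
opening: 0.0431
```

Emit:
send_rows(slide=[[0,1,0],[0,1,0],[0,1,0],[0,1,0],[0,1,0],[0,1,0],[0,1,0],[0,1,0]], rot=[[0,0,0],[0,0,0],[0,0,0],[0,0,0],[0,0,0],[0,0,0],[0,0,0],[0,0,0]], grip=[0,0,0,0,0,0,0,0])

```text
clock: 31.95
tool_pos: [0.6544, 0.1321, 0.2609]
tool_rot: [3.108, -0.009, 1.686]
ft_force: [0.0, 0.8, 0.2]
opening: 0.0426
```

```bash
python3 - <<'E'
from h import *
b,_=snap("scene","s11"); a,_=snap("top","t11"); o=arm.get_obs(); print(o["clock"],o["tool_pos"],o["ft_force"])
c=np.zeros((500,800,3),np.uint8)
c[:300,500:]=cv2.resize(b[200:320,180:300,::-1],(300,300),interpolation=cv2.INTER_CUBIC);c[:,:500]=cv2.resize(a[225:325,320:420,::-1],(500,500),interpolation=cv2.INTER_CUBIC)
cv2.imwrite("pics/s11c.png",c)
g=(a[:,:,0].astype(np.float32)-a[:,:,2]); th=np.radians(7.82);Rm=np.array([[np.cos(th),-np.sin(th)],[np.sin(th),np.cos(th)]]);t=np.array([.562,-.1805]);ss=np.arange(-.02,.0201,.0005)
for nm,fn in(("far",lambda a,s:(.114+s,a)),("near",lambda a,s:(-.006+s,a)),("left",lambda a,s:(a,.114+s)),("right",lambda a,s:(a,-.006+s))):
    out=[]
    for q in(.01,.025,.04,.06,.1):
        u=np.array([proj("top",[*(t+Rm@np.array(fn(q,s))),.042])[0] for s in ss],np.float32)
        v=cv2.remap(g,u[:,:1],u[:,1:],cv2.INTER_LINEAR)[:,0]; k=np.where(np.diff(v>(v.max()+v.min())/2))[0]; out.append([round(float(ss[i]*1000),1) for i in k])
    print(nm,out)
E
```

```text
32.05 [0.65413905 0.13545419 0.26090172] [ 0.00740962 -0.03655979 -1.11595484]
far [[-1.5], [-1.5], [-2.0], [-2.0], [-1.5]]
near [[-2.0], [-2.5], [-2.0], [-2.5], [-2.5]]
left [[0.0], [0.0], [0.0], [-0.5], [0.0]]
right [[0.0], [0.5], [0.5], [0.0], [6.5]]
```

View pics/s11c.png

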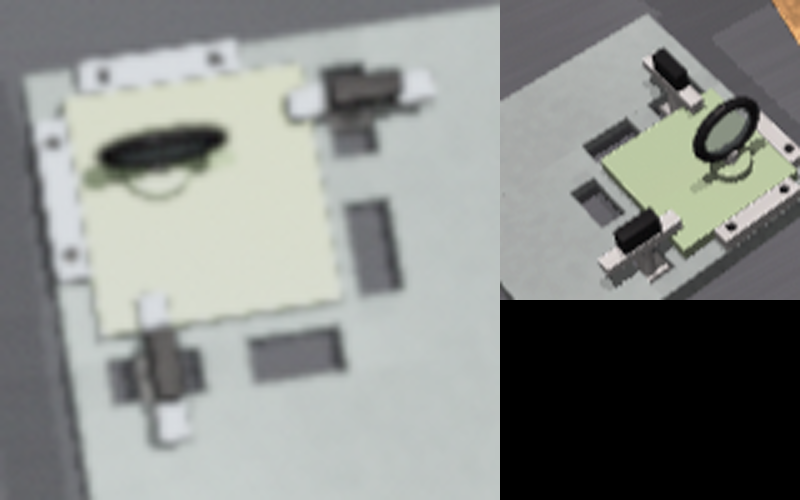

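Both bolts stand across their slots (f1 at about (155,370), r1 at (360,90)) with bars over the foot. The foot's edges read the same as when it was pushed home. Handing in.

```bash
python3 -c "
from rig import arm
print(arm.hand_in())"
```

```text
the job is handed in; nothing more can be done
None
```

The lens stand is home against both stop bars and locked there by the two T-bolts from the mat. I handed the job in at about 32 s on the robot's clock; no verdict is reported.

- **Stand:** I pushed it across the plate with the half-open fingers. One push from the right failed: the fingers rode up onto the foot with almost no force. I backed off, came down lower and repeated it. The final pushes met firm resistance of about 16 N at the left stop and 11 N at the far stop.
- **Bolts:** Only two steel bolts were on the mat. One is locked in the left slot at the near edge (slot_f1), the other in the farther slot at the right edge (slot_r1). I regripped the first bolt once because the first grip was too high on the tab. Seating the second one briefly reached 38.7 N at the wrist.
- **Last checks:** The top and scene pictures show both bolts across their slots with their bars over the foot. The foot's edges read within about 0.5 mm of where they were when pushed home. They sit 1.5–2.5 mm off my first bench measurement in x. Foot and bar show that offset with no visible gap, so I put it down to the measurement, not the stand. One edge reading (6.5 mm, right edge) fell on the second bolt's bar and says nothing about the foot.
- **Bystanders:** I never moved near the jar, vial or glass block. I did not check them in a final picture.

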